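Fit the cutter and show the edge

ROBOT

A 6-joint arm with a two-finger parallel gripper is mounted at the origin on the work surface. World frame = base frame: x ahead of the robot, y to its left, z up, the work surface at z = 0. Lengths are in m, angles in rad, forces in N, time in s.
With the tool pointing down it reaches from about 0.25 to 0.775 m from the base axis. Payload 4 kg.
Tool frame: the origin (TCP) lies between the finger pads; the fingertips stand 14 mm ahead of it and the grasp point (between the pads) lies 5 mm behind it; z points along the fingers, y is the direction in which the jaws open and shut (so a half turn about z gives the same grasp; the last joint's range is limited). The gripper opens to 94 mm and grips with 3 to 60 N. Pads are 16 mm wide; open, the fingers measure 119 mm over their backs; the gripper's body (75 mm by 177 mm) begins 78 mm behind the grasp point.
Start: joints at [1.072, 0.087, 1.371, -0, 1.684, -0.103], TCP at [0.212, 0.507, 0.22] pointing down, gripper open.
Joint ranges: [-3.1, 3.1], [-0.76, 2.03], [0.27, 2.55], [-1.08, 4.22], [0.17, 2.65], [-2.57, 2.57]. Speed limits (rad/s): [2.79, 2.79, 3.14, 3.14, 3.14, 3.14].

INTERFACE

Orientations are given as [roll, pitch, yaw] about the fixed x, y, z axes, in that order (R = Rz(yaw) Ry(pitch) Rx(roll)).
In Python, from bench import robot, cams, spotter gives the robot as it stands.
- The arm moves only by the shell command python3 -m inch 'ROWS'. ROWS is JSON, a list of rows, each an object of numbers: "grip": the opening, from 0 (shut) to 1 (fully open); "dx", "dy", "dz": the shift along the tool's x, y, z in units of 25 mm (1.0 is 25 mm); "rx", "ry", "rz": the turn, a rotation vector about the tool's x, y, z in units of 5 degrees (1.0 is 5 degrees). A call has 1 to 12 rows; each row shifts and turns the pose as measured when the row begins, along the tool's axes as they then stand; what a row does not reach is not made up. A row lasts 1/8 s, in which the tool goes at most 62.5 mm and 10.7 degrees, less where a joint would pass 70% of its speed; a pose out of reach is approached as far as the arm can. A call is refused whole if a number of a shift passes 1 or a number of a turn 1, either way. A call with a gripper value outside its range is refused whole. The fingers move at their own pace and stop on an object; the grip force is fixed at half the most. Time passes only in rows, so rows that do not move let the fingers close. It gives the time, the measured TCP pose, the force and the opening at its end, in the units of the state.
- robot.get_obs(): the state, without advancing time (a new reading comes with each control period).
- cams.snapshot(name): name is "side" or "top" or "wrist"; returns a dict with "frame" (420x560x3 uint8, red, green, blue), "intrinsics" (3x3 intrinsics, pixels), "eye" and "orientation" of the camera in the world. Camera axes: x right, y up, looking along -z (the intrinsics and any distortion apply to the point x, -y, -z); pixel columns grow to the right and rows downward; lengths in m; the calibration is good to about 2 mm. A picture is of the moment at which its call begins. There is no depth.
- robot.close_job(): hands the job in, once; it reports no verdict.
Trained networks look in a picture, given as the dict that the camera call returned (one of the last four; its "shot" number tells which), for a name from the list of things; names that differ only in an ending like _2 or _b are one class to them, and where a whole thing is asked for, a point or a joint stands for the part that bears it (a point fixed in the world has none). Each returns a list of dicts, best first, with "score" (0 to 1); they miss things now and then, are a little off and sometimes report something else, mostly with a low value. They report only what shows in the picture. A call takes as long as a camera call. They do not tell look-alikes from the thing itself.
- spotter.regions_of(picture, query): "pixels" (420x560 bool, what is visible of it) and "extent" ([left, top, right, bottom] in pixels, round what is visible of it).
- spotter.place_of(picture, query): "pixel" ([column, row] in pixels: a listed point, or the origin of a listed thing).
The state is a dict: "time": time; "joint_positions": joint angles; "qvel": joint speeds; "joint_torque": joint torques, N m; "tool_pos": TCP position; "ee_rot": TCP orientation; "wrist_force": force on the tool from outside, world axes, zero at the start; "wrist_torque": the same for the moment, N m; "width": finger opening in m.
Only numpy, scipy, OpenCV 4.12 (cv2) and the standard library are available. Lean on these libraries where they do the work, as an engineer would, in place of code of your own. Each camera call takes 0.05 s, during which the arm holds its last target.

TASK

Take the round-headed cutter with the conical point out of the cutter block and slide it, shank first, fully home into the bored handle while that handle stands in the rack. Then draw the handle out of the rack with the cutter in it, lean it to a slant about half way between upright and level with the cutter end uppermost, and finish while still holding it there by the handle, quite still, with all of it at least 100 mm above the bench, so that the turner can look at the edge. Leave everything else where it stands.

Things in the scene. Friction and masses are not known exactly. Their poses are not given: they have to be found in the camera images.
- handle: Loose pale-wood handle with an OPEN round bore in its top end, the only one of three in the rack; 125 mm long, 0.18 kg. Origin at the foot's centre, z towards the bored end. Round: foot dia 24 to 46 mm up, 34 at 56, 33 at 70, 30 at 98, then a straight 30 mm brass sleeve to 125. Bore dia 14, 55 deep. Starts upright in a rack hole, 80 mm showing, mouth 135 mm above the bench.
- handle_mouth (a point): Centre of the bore's mouth, at the top end of the handle (125 mm along its z).
- handle_seat (a point): Point on the bore's axis, 50 mm below the mouth, where the foot of the cutter comes when it is fully home.
- cutter: Loose bare-steel cutter with a plain CYLINDRICAL head and conical point; 81 mm long, 0.075 kg. Origin at the foot's centre, z towards the point. Shank dia 12, 50 long, 4 mm chamfer at the foot; head dia 18 from 50 to 73, cone to 81. The shoulder under the head meets the handle's end when fully home. Starts upright in the block, shoulder on its top, head showing 62 to 93 mm above the bench.
- rack: Dark wooden handle rack, fixed, 75 x 255 x 55 mm high; origin at the centre of its underside, y along its row of three upright holes (85 mm apart, 26.5 mm in diameter, 45 mm deep, so their floors are 10 mm above the bench). Any handle may be in any hole.
- cutter_block: Pale wooden cutter block, fixed, 65 x 215 x 62 mm high; origin at the centre of its underside, y along its row of three upright holes (70 mm apart, 14 mm in diameter, 55 mm deep). Any cutter may be in any hole.
- awl: Bystander in the rack: a shorter wooden handle with a rounded solid top, 108 mm long, at most 32 mm in diameter; origin at its foot.
- parting_tool: Bystander in the rack: a wooden handle with a flat steel blade standing out of its top, 144 mm long in all, at most 32 mm in diameter; origin at its foot.
- disc_cutter: Bystander in the cutter block: cutter with a flat 30 mm disc on its head, 66 mm long; origin at its foot.
- square_cutter: Bystander in the cutter block: cutter with a low square head, 19 x 19 x 14 mm, 64 mm long; origin at its foot.
- bowl: Bystander: turned wooden bowl, 130 mm across, 50 mm high, standing on the bench towards the back.
- mallet: Bystander: carver's mallet standing on its head, 60 mm in diameter, 188 mm high, towards the back.
- chuck_key: Bystander: steel spanner lying on the bench at the back left.
- oil: Bystander: steel can, 64 mm in diameter, 120 mm high, towards the back.
Things that resemble listed ones, but are neither listed nor needed, are in the scene too. Leave any pink look-alike of the cutter_block alone.

How it is judged:
By the outcome, as a careful person would: the job done as asked, in the order asked, and still so for the second after the job is handed in, while the arm keeps its last pose, push and grip.
It also fails if it takes over 64 s, if anything falls off the work surface, if the arm or the gripper's body presses on something with over 40 N, if the wrist force passes 120 N, or if a joint passes its speed limit or range.

## Working session

There is one attempt and no reset: what is moved stays moved. The work goes in short steps, Python scripts to look and compute and a shell command to move; the robot and the scene stay as the last step left them, time stands still between calls to the robot, and variables do not carry over. Pictures are saved under pics/ and viewed, and the job is handed in when it is done.

```bash
ls; mkdir -p pics
cat > h.py <<'E'
import numpy as np, cv2
from bench import robot, cams, spotter
def snap(n,fn=None):
    p=cams.snapshot(n)
    if fn: cv2.imwrite('pics/'+fn,cv2.cvtColor(p['frame'],cv2.COLOR_RGB2BGR))
    return p
def RT(p):
    R=np.array(p['orientation'],float)
    if R.shape!=(3,3):
        from scipy.spatial.transform import Rotation as Ro
        R=Ro.from_euler('xyz',R).as_matrix() if R.size==3 else Ro.from_quat(R).as_matrix()
    return R,np.array(p['eye'],float)
def proj(p,X):
    R,e=RT(p);c=(np.atleast_2d(X)-e)@R
    c=c*[1,-1,-1];q=c@np.array(p['intrinsics']).T
    return q[:,:2]/q[:,2:]
def ray(p,uv):
    R,e=RT(p);d=np.linalg.inv(p['intrinsics'])@[uv[0],uv[1],1]
    return e,R@(d*[1,-1,-1])
def atz(p,uv,z):
    e,d=ray(p,uv);return e+d*(z-e[2])/d[2]
def tri(obs):
    A=0;b=0
    for p,uv in obs:
        e,d=ray(p,uv);d=d/np.linalg.norm(d);M=np.eye(3)-np.outer(d,d);A=A+M;b=b+M@e
    return np.linalg.solve(A,b)
E
python3 - <<'E'
from h import *
for n in ['side','top','wrist']:
    p=snap(n,n+'0.png'); print(n,{k:(v if k!='frame' else v.shape) for k,v in p.items()})
    for q in ['handle_mouth','handle','cutter','rack','cutter_block']:
        print(q,[(np.round(r['pixel']).tolist(),round(r['score'],2)) for r in spotter.place_of(p,q)[:4]])
print(robot.get_obs())
E
```

```text
pics
side {'frame': (420, 560, 3), 'intrinsics': array([[383.00055458,   0.        , 276.00153918],
       [  0.        , 383.00055458, 205.26276461],
       [  0.        ,   0.        ,   1.        ]]), 'eye': array([ 0.37802861, -0.52356168,  0.7286068 ]), 'orientation': array([ 0.79379567,  0.01953693, -0.40545658]), 'shot': 1}
handle_mouth [([320.0, 306.0], 0.79)]
handle [([317.0, 336.0], 0.96)]
cutter [([383.0, 343.0], 0.72), ([248.0, 232.0], 0.65), ([244.0, 211.0], 0.53)]
rack [([311.0, 338.0], 0.75)]
cutter_block [([244.0, 212.0], 0.9), ([172.0, 165.0], 0.61)]
top {'frame': (420, 560, 3), 'intrinsics': array([[386.23216849,   0.        , 274.48476035],
       [  0.        , 386.23216849, 208.94775576],
       [  0.        ,   0.        ,   1.        ]]), 'eye': array([0.53457613, 0.03984428, 1.00112272]), 'orientation': array([ 0.0872458 ,  0.0125456 , -1.56548078]), 'shot': 2}
handle_mouth [([393.0, 224.0], 0.78)]
handle [([381.0, 228.0], 0.57)]
cutter [([255.0, 232.0], 0.45)]
rack [([381.0, 230.0], 0.64), ([142.0, 188.0], 0.4)]
cutter_block [([229.0, 230.0], 0.91), ([119.0, 
[... 474 characters left out ...]
, 0.57)]
{'time': 0.9, 'joint_positions': array([ 1.07188773e+00,  8.71752952e-02,  1.37069695e+00, -3.52214292e-05,
        1.68357163e+00, -1.03104064e-01]), 'qvel': array([-5.40744116e-04, -7.07694886e-04, -2.49796985e-04, -3.32764342e-05,
       -2.50690832e-04, -1.20320500e-03]), 'joint_torque': array([ 1.41876109e-03, -3.40024960e+01, -3.02603173e+01,  7.19331088e-02,
        2.33016943e-02,  1.52214693e-05]), 'tool_pos': array([0.21208212, 0.5074925 , 0.21952095]), 'ee_rot': array([3.14144826e+00, 5.01245280e-05, 2.74578415e+00]), 'wrist_force': array([ 0.44491109,  0.23274879, -0.58600254]), 'wrist_torque': array([-0.01382887, -0.04288526, -0.01057491]), 'width': 0.09421452622244184}
```

View pics/side0.png

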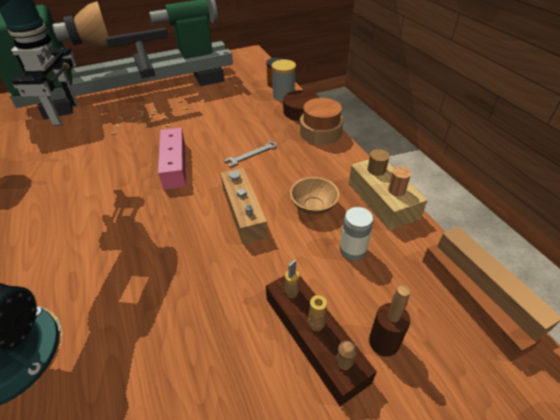

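View pics/top0.png

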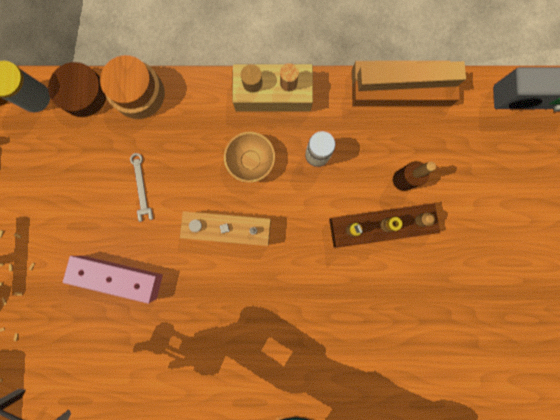

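View pics/wrist0.png

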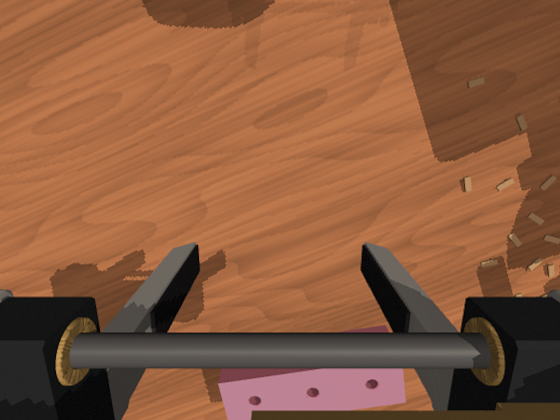

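The side view shows the block (170–265, 170–240) with three heads: disc at (234,176), square at (241,194) and a small round one at (249,210). The rack has the parting tool at (292,272), the open mouth at (318,301) and the awl at (346,350). The look-alikes are the pink block at (172,158) and the items on the back ledge at (400,180). I'll check these in a close crop.

Run:
```python
import cv2,numpy as np
from h import *
s=cv2.imread('pics/side0.png');t=cv2.imread('pics/top0.png')
a=cv2.resize(s[160:250,210:280],None,fx=5,fy=5,interpolation=cv2.INTER_CUBIC)
b=cv2.resize(t[200:260,170:280],None,fx=4,fy=4,interpolation=cv2.INTER_CUBIC)
c=cv2.resize(s[250:400,260:380],None,fx=3,fy=3,interpolation=cv2.INTER_CUBIC)
o=np.zeros((590,800,3),np.uint8);o[:450,:350]=a;o[:240,355:795]=b;
c=cv2.resize(t[195:255,320:450],None,fx=3.4,fy=3.4,interpolation=cv2.INTER_CUBIC);o[260:260+c.shape[0],355:355+c.shape[1]]=c
cv2.imwrite('pics/crop0.png',o)
ps=snap('side');pt=snap('top')
for q in ['cutter','handle_mouth','rack','cutter_block','disc_cutter','awl']:
  for n,p in (('s',ps),('t',pt)):
    print(q,n,[(np.round(r['extent']).tolist(),np.round(np.argwhere(r['pixels']).mean(0)[::-1],1).tolist(),round(r['score'],2)) for r in spotter.regions_of(p,q)[:3]])
print(robot.get_obs()['time'])
```

```text
cutter s [([244.0, 206.0, 252.0, 215.0], [249.1, 210.1], 0.38)]
cutter t [([248.0, 229.0, 259.0, 230.0], [252.5, 230.3], 0.4)]
handle_mouth s [([307.0, 298.0, 326.0, 333.0], [317.6, 312.9], 0.87), ([368.0, 284.0, 411.0, 358.0], [391.0, 324.4], 0.45)]
handle_mouth t [([378.0, 221.0, 403.0, 233.0], [390.5, 223.5], 0.55)]
rack s [([265.0, 276.0, 376.0, 405.0], [320.5, 342.3], 0.98), ([247.0, 205.0, 254.0, 212.0], [249.1, 210.0], 0.52), ([292.0, 178.0, 335.0, 215.0], [314.5, 194.9], 0.32)]
rack t [([330.0, 206.0, 440.0, 246.0], [381.5, 225.2], 0.89), ([181.0, 214.0, 268.0, 245.0], [226.3, 227.8], 0.58)]
cutter_block s [([222.0, 169.0, 269.0, 242.0], [244.5, 207.8], 0.71), ([158.0, 127.0, 185.0, 188.0], [172.3, 158.7], 0.58)]
cutter_block t [([380.0, 220.0, 404.0, 232.0], [390.8, 223.5], 0.75), ([63.0, 255.0, 164.0, 306.0], [112.6, 277.7], 0.71)]
disc_cutter s [([231.0, 173.0, 242.0, 180.0], [234.6, 175.1], 0.52)]
disc_cutter t [([192.0, 222.0, 204.0, 229.0], [194.6, 224.8], 0.5), ([180.0, 213.0, 271.0, 243.0], [225.9, 227.8], 0.31)]
awl s [([335.0, 341.0, 355.0, 371.0], [346.0, 354.5], 0.63), ([247.0, 208.0, 254.0, 217.0], [249.1, 210.5], 0.57)]
awl t [([411.0, 216.0, 434.0, 227.0], [424.1, 218.8], 0.69)]
1.6
```

View pics/crop0.png

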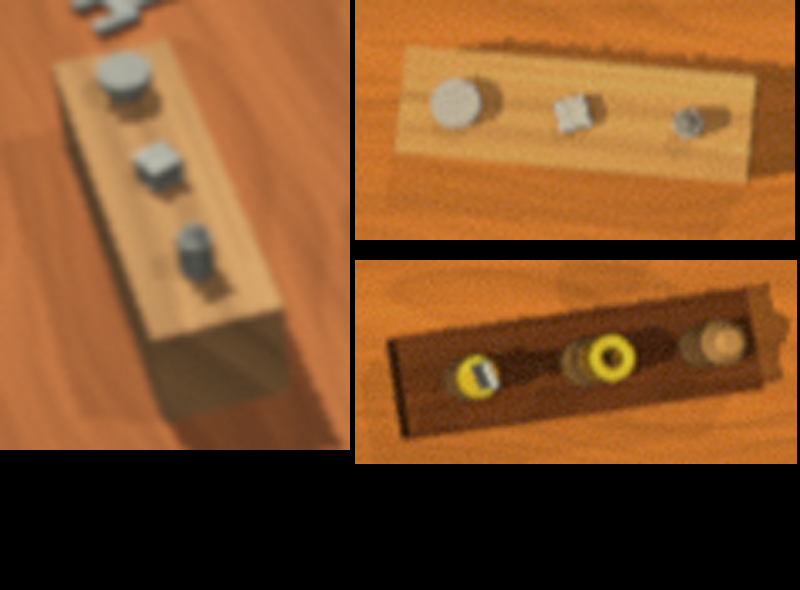

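The crop settles it. The cutter is the tall cylinder with a pointed tip, at the block's right end (side 249,210; top 253,231), beside the square and disc cutters. The open bore is in the middle of the rack (top 396,224). Next I'll work out positions.

Run:
```python
from h import *
ps=snap('side');pt=snap('top')
print('cut tri',tri([(ps,(249,207)),(pt,(253.3,230.75))]), 'z93',atz(pt,(253.3,230.75),.09), atz(ps,(249,210),.08))
s=cv2.cvtColor(ps['frame'],cv2.COLOR_RGB2BGR)
cv2.imwrite('pics/crop1.png',cv2.resize(s[285:345,285:355],None,fx=8,fy=8,interpolation=cv2.INTER_CUBIC))
m=atz(pt,(395.6,223.8),.135);print('mouth top',m,'reproj side',proj(ps,m))
# block top corners in top crop
for c in [(407,47),(755,75),(745,182),(397,150)]:
    print('blk',atz(pt,(170+(c[0]-355)/4,200+c[1]/4),.062))
for c in [(388,340),(750,289),(773,385),(405,437)]:
    print('rack',atz(pt,(320+(c[0]-355)/3.4,195+(c[1]-260)/3.4),.055))
for c,z in [((455,103),.085),((573,113),.08)]:
    print('oth',atz(pt,(170+(c[0]-355)/4,200+c[1]/4),z))
# other rack
for c,z in [((481,377),.12),((722,342),.118)]:
    print('rk',atz(pt,(320+(c[0]-355)/3.4,195+(c[1]-260)/3.4),z))
```

```text
cut tri [0.56259349 0.10149974 0.08776309] z93 [0.56239449 0.10138563 0.09      ] [0.56141352 0.0994685  0.08      ]
mouth top [ 0.57810366 -0.21976175  0.135     ] reproj side [[319.18522413 303.05114124]]
blk [0.60883518 0.27587999 0.062     ]
blk [0.59264743 0.06286114 0.062     ]
blk [0.52774326 0.06850563 0.062     ]
blk [0.5459741  0.28034535 0.062     ]
rack [ 0.59428531 -0.08324138  0.055     ]
rack [ 0.63226576 -0.34382776  0.055     ]
rack [ 0.5632728  -0.35806385  0.055     ]
rack [ 0.52480012 -0.09489215  0.055     ]
oth [0.57374113 0.24060318 0.085     ]
oth [0.56832289 0.17093728 0.08      ]
rk [ 0.56568107 -0.13669006  0.12      ]
rk [ 0.58997929 -0.29850507  0.118     ]
```

View pics/crop1.png

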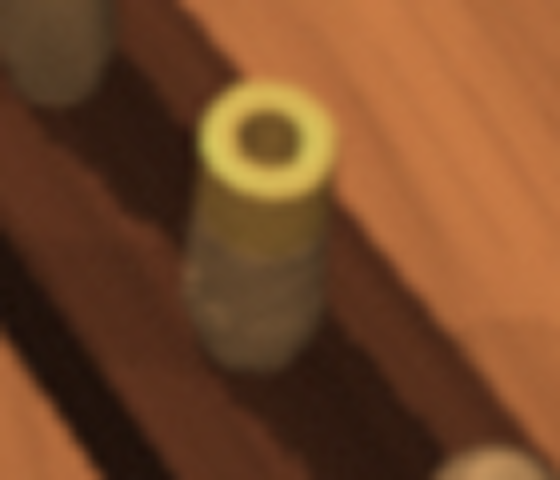

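```bash
cat >> h.py <<'E'
from scipy.spatial.transform import Rotation as Ro
def go(pos,rpy):
    o=robot.get_obs();R=Ro.from_euler('xyz',o['ee_rot']);T=Ro.from_euler('xyz',rpy)
    print('t',round(o['time'],3),'pos',np.round(o['tool_pos'],4),'rpy',np.round(o['ee_rot'],4),'F',np.round(o['wrist_force'],1),'w',round(o['width'],4))
    print('shift now-axes',np.round(R.inv().apply(np.array(pos)-o['tool_pos'])/.025,3),'target-axes',np.round(T.inv().apply(np.array(pos)-o['tool_pos'])/.025,3),'turn',np.round(np.degrees((R.inv()*T).as_rotvec())/5,3))
E
python3 -m inch '[{"rz":-1,"grip":0.55},{"rz":-1,"grip":0.55},{"rz":-1,"grip":0.55},{"rz":-1,"grip":0.55},{"rz":-0.53,"grip":0.55},{"grip":0.55}]'
python3 -c "
from h import *
go([.562,.101,.2],[np.pi,0,np.pi]); print(robot.get_obs()['joint_positions'])"
```

```text
t 1.7 pos [0.2121 0.5075 0.2195] rpy [3.1414 0.     2.7458] F [ 0.1  0.3 -0.2] w 0.0941
shift now-axes [-19.184  -9.605   0.78 ] target-axes [-13.997 -16.26    0.781] turn [ 2.000e-03  0.000e+00 -4.536e+00]
[ 1.07188962e+00  8.71470280e-02  1.37070429e+00  3.74693409e-06
  1.68358573e+00 -1.03075733e-01]invalid input at $[0]: expected keys grip, dx, dy, dz, rx, ry, rz
```

```bash
python3 -m inch '[{"grip":0.55,"dx":0,"dy":0,"dz":0,"rx":0,"ry":0,"rz":-1},{"grip":0.55,"dx":0,"dy":0,"dz":0,"rx":0,"ry":0,"rz":-1},{"grip":0.55,"dx":0,"dy":0,"dz":0,"rx":0,"ry":0,"rz":-1},{"grip":0.55,"dx":0,"dy":0,"dz":0,"rx":0,"ry":0,"rz":-1},{"grip":0.55,"dx":0,"dy":0,"dz":0,"rx":0,"ry":0,"rz":-0.5}]'
python3 -c "
from h import *
go([.562,.101,.2],[np.pi,0,np.pi]); print(robot.get_obs()['joint_positions'])"
```

```text
time: 2.33
tool_pos: [0.212, 0.5075, 0.2195]
ee_rot: [3.141, 0.0, -3.132]
wrist_force: [0.3, -0.7, -0.2]
width: 0.0521
t 2.325 pos [0.212  0.5075 0.2195] rpy [ 3.1415e+00  1.0000e-04 -3.1316e+00] F [ 0.3 -0.7 -0.2] w 0.0521
shift now-axes [-13.835 -16.4     0.779] target-axes [-13.999 -16.261   0.781] turn [0.001 0.001 0.115]
[ 1.07195254e+00  8.71869236e-02  1.37069668e+00  9.89695271e-06
  1.68357574e+00 -5.08841122e-01]
```

```bash
python3 -m inch '[{"grip":0.55,"dx":-0.84,"dy":-1,"dz":0,"rx":0,"ry":0,"rz":0.1},{"grip":0.55,"dx":-0.84,"dy":-1,"dz":0,"rx":0,"ry":0,"rz":0},{"grip":0.55,"dx":-0.84,"dy":-1,"dz":0,"rx":0,"ry":0,"rz":0},{"grip":0.55,"dx":-0.84,"dy":-1,"dz":0,"rx":0,"ry":0,"rz":0},{"grip":0.55,"dx":-0.84,"dy":-1,"dz":0,"rx":0,"ry":0,"rz":0},{"grip":0.55,"dx":-0.84,"dy":-1,"dz":0,"rx":0,"ry":0,"rz":0},{"grip":0.55,"dx":-0.84,"dy":-1,"dz":0,"rx":0,"ry":0,"rz":0},{"grip":0.55,"dx":-0.84,"dy":-1,"dz":0,"rx":0,"ry":0,"rz":0},{"grip":0.55,"dx":-0.84,"dy":-1,"dz":0,"rx":0,"ry":0,"rz":0},{"grip":0.55,"dx":-0.84,"dy":-1,"dz":0,"rx":0,"ry":0,"rz":0},{"grip":0.55,"dx":-0.84,"dy":-1,"dz":0,"rx":0,"ry":0,"rz":0},{"grip":0.55,"dx":-0.84,"dy":-1,"dz":0,"rx":0,"ry":0,"rz":0}]'
python3 -c "
from h import *
go([.562,.101,.2],[np.pi,0,np.pi]); print(robot.get_obs()['joint_positions'])"
```

```text
time: 3.82
tool_pos: [0.4717, 0.2009, 0.2202]
ee_rot: [3.139, 0.003, -3.135]
wrist_force: [0.1, 0.9, -0.6]
width: 0.0516
t 3.825 pos [0.4717 0.2009 0.2202] rpy [ 3.1393e+00  2.6000e-03 -3.1349e+00] F [ 0.1  0.9 -0.6] w 0.0516
shift now-axes [-3.582 -4.021  0.807] target-axes [-3.611 -3.996  0.806] turn [0.026 0.03  0.076]
[ 2.91048773e-01  1.31771407e-03  1.45866865e+00  1.42119996e-03
  1.67843990e+00 -1.28625302e+00]
```

```bash
python3 -m inch '[{"grip":0.55,"dx":-0.9,"dy":-1,"dz":0,"rx":0,"ry":0,"rz":0.08},{"grip":0.55,"dx":-0.9,"dy":-1,"dz":0,"rx":0,"ry":0,"rz":0},{"grip":0.55,"dx":-0.9,"dy":-1,"dz":0.3,"rx":0,"ry":0,"rz":0},{"grip":0.55,"dx":-0.9,"dy":-1,"dz":0.3,"rx":0,"ry":0,"rz":0},{"grip":0.55,"dx":0,"dy":0,"dz":0,"rx":0,"ry":0,"rz":0}]'
python3 -c "
from h import *
go([.562,.101,.2],[np.pi,0,np.pi])
w=snap('wrist','w1.png'); print(proj(w,[[.562,.101,.09],[.5626,.1015,.093]]))
s=snap('side');cv2.imwrite('pics/s1.png',cv2.resize(cv2.cvtColor(s['frame'],cv2.COLOR_RGB2BGR)[130:260,180:320],None,fx=4,fy=4))
"
```

```text
time: 4.45
tool_pos: [0.5657, 0.0959, 0.2048]
ee_rot: [3.139, 0.003, 3.138]
wrist_force: [-0.0, -0.2, 0.4]
width: 0.0513
t 4.45 pos [0.5657 0.0959 0.2048] rpy [3.1388 0.0034 3.1379] F [-0.  -0.2  0.4] w 0.0513
shift now-axes [0.149 0.204 0.192] target-axes [0.147 0.206 0.192] turn [ 0.031  0.039 -0.043]
[[285.82305795 206.12515916]
 [286.47308163 207.68936857]]
```

View pics/w1.png

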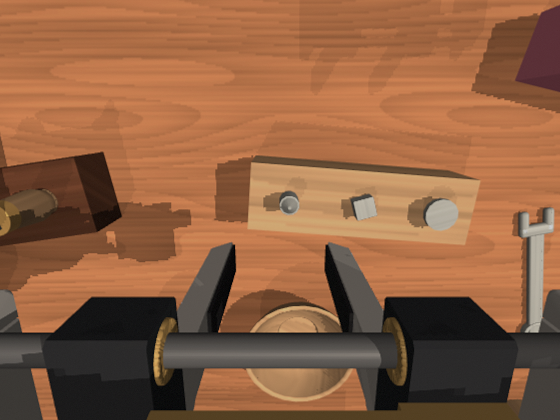

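View pics/s1.png

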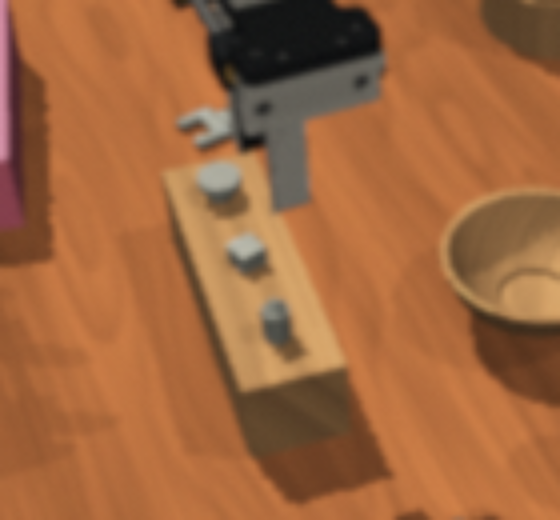

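The wrist view shows the cutter's tip at (290,203), about 3–4 px from my prediction. I'll refine the estimate with all three views.

Run:
```python
from h import *
w=cams.snapshot('wrist')
im=cv2.cvtColor(w['frame'],cv2.COLOR_RGB2BGR)
cv2.imwrite('pics/w1c.png',cv2.resize(im[180:230,260:320],None,fx=10,fy=10,interpolation=cv2.INTER_CUBIC))
for uv in [(289.5,203),(289,206)]: print(atz(w,uv,.09))
# pad calibration check: project fingertips at TCP
o=robot.get_obs();R=Ro.from_euler('xyz',o['ee_rot'])
print(proj(w,[o['tool_pos']+R.apply([0,s*.0257,.014]) for s in(-1,1)]))
```

```text
[0.55888782 0.10611436 0.09      ]
[0.5615785  0.10569513 0.09      ]
[[236.61171014 256.97528533]
 [325.76515866 256.86104293]]
```

View pics/w1c.png

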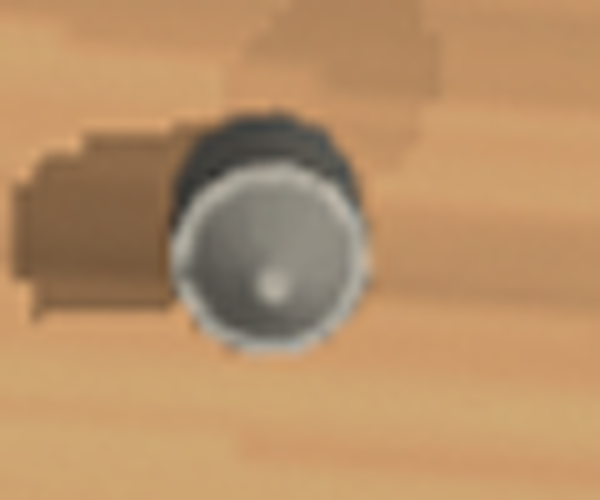

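Run:
```python
from h import *
w=cams.snapshot('wrist')
print(atz(w,(287.3,208.7),.093),atz(w,(287.1,205.7),.085))
go([.5622,.102,.078],[np.pi,0,np.pi])
```

```text
[0.56323817 0.1046295  0.093     ] [0.56267257 0.10464542 0.085     ]
t 4.65 pos [0.5647 0.0984 0.2066] rpy [ 3.138   0.0059 -3.1413] F [-0.2  0.5 -0.6] w 0.0516
shift now-axes [0.132 0.126 5.144] target-axes [0.101 0.145 5.145] turn [0.041 0.068 0.003]
```

```bash
python3 -m inch '[{"grip":0.55,"dx":0.1,"dy":0.14,"dz":0.5,"rx":0.03,"ry":0.05,"rz":0},{"grip":0.55,"dx":0,"dy":0,"dz":0.5,"rx":0,"ry":0,"rz":0},{"grip":0.55,"dx":0,"dy":0,"dz":0,"rx":0,"ry":0,"rz":0},{"grip":0.55,"dx":0,"dy":0,"dz":0,"rx":0,"ry":0,"rz":0}]'
python3 - <<'E'
from h import *
go([.5622,.102,.078],[np.pi,0,np.pi])
w=snap('wrist')
im=cv2.cvtColor(w['frame'],cv2.COLOR_RGB2BGR)
cv2.imwrite('pics/w2c.png',cv2.resize(im[170:250,220:340],None,fx=6,fy=6,interpolation=cv2.INTER_CUBIC))
print('jac',proj(w,[[.5622,.102,.093],[.5672,.102,.093],[.5622,.107,.093]]))
go([.5622,.102,.078],[np.pi,0,np.pi])
E
```

```text
time: 5.15
tool_pos: [0.5606, 0.1047, 0.1803]
ee_rot: [3.14, 0.001, -3.137]
wrist_force: [-0.2, -1.1, -0.2]
width: 0.0514
t 5.15 pos [0.5606 0.1047 0.1803] rpy [ 3.1403e+00  1.4000e-03 -3.1374e+00] F [-0.2 -1.1 -0.2] w 0.0514
shift now-axes [-0.059 -0.112  4.091] target-axes [-0.065 -0.106  4.091] turn [0.015 0.016 0.048]
jac [[276.77581892 221.72144927]
 [276.76994313 227.72950596]
 [283.09768113 221.74085369]]
t 5.2 pos [0.5605 0.1046 0.1801] rpy [ 3.1403e+00  1.1000e-03 -3.1375e+00] F [ 0.2 -1.5 -0.5] w 0.0516
shift now-axes [-0.062 -0.11   4.086] target-axes [-0.067 -0.105  4.086] turn [0.015 0.013 0.047]
```

View pics/w2c.png

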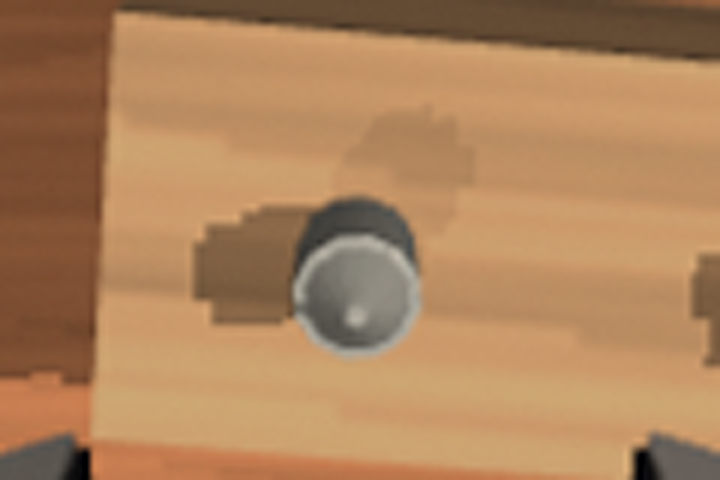

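```bash
python3 -m inch '[{"grip":0.55,"dx":-0.09,"dy":-0.04,"dz":0.6,"rx":0,"ry":0,"rz":0},{"grip":0.55,"dx":0,"dy":0,"dz":0.8,"rx":0,"ry":0,"rz":0},{"grip":0.55,"dx":0,"dy":0,"dz":0.8,"rx":0,"ry":0,"rz":0},{"grip":0.55,"dx":0,"dy":0,"dz":0.6,"rx":0,"ry":0,"rz":0},{"grip":0.55,"dx":0,"dy":0,"dz":0,"rx":0,"ry":0,"rz":0},{"grip":0.55,"dx":0,"dy":0,"dz":0,"rx":0,"ry":0,"rz":0}]'
python3 - <<'E'
from h import *
go([.5627,.1035,.078],[np.pi,0,np.pi])
w=snap('wrist')
im=cv2.cvtColor(w['frame'],cv2.COLOR_RGB2BGR)
cv2.imwrite('pics/w3c.png',cv2.resize(im[180:300,200:360],None,fx=4,fy=4,interpolation=cv2.INTER_CUBIC))
print('jac',proj(w,[[.5627,.1035,.093],[.5677,.1035,.093],[.5627,.1085,.093]]))
E
```

```text
time: 5.95
tool_pos: [0.5639, 0.1029, 0.1062]
ee_rot: [3.14, 0.002, -3.139]
wrist_force: [0.3, 0.5, -0.4]
width: 0.0517
t 5.95 pos [0.5639 0.1029 0.1062] rpy [ 3.1404e+00  2.1000e-03 -3.1386e+00] F [ 0.3  0.5 -0.4] w 0.0517
shift now-axes [0.048 0.023 1.127] target-axes [0.046 0.024 1.127] turn [0.014 0.024 0.034]
jac [[281.38114032 255.53633727]
 [281.35144051 263.55689635]
 [290.08528443 255.55271976]]
```

View pics/w3c.png

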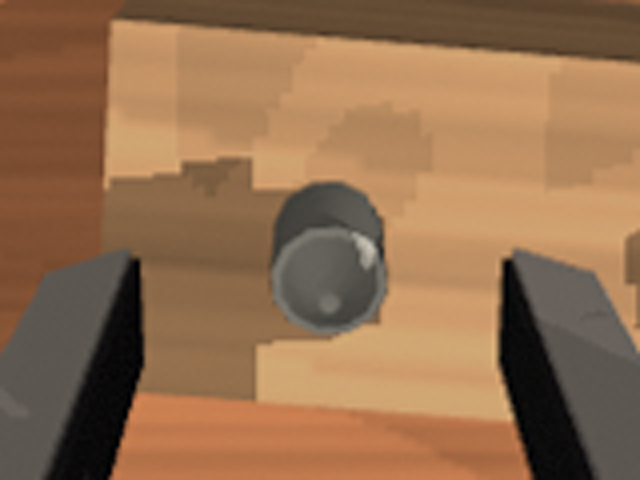

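```bash
python3 -m inch '[{"grip":0.55,"dx":0.04,"dy":0.04,"dz":0.5,"rx":0,"ry":0,"rz":0},{"grip":0.55,"dx":0,"dy":0,"dz":0.5,"rx":0,"ry":0,"rz":0},{"grip":0.55,"dx":0,"dy":0,"dz":0.1,"rx":0,"ry":0,"rz":0},{"grip":0.55,"dx":0,"dy":0,"dz":0,"rx":0,"ry":0,"rz":0}]'
python3 - <<'E'
from h import *
go([.5627,.1041,.078],[np.pi,0,np.pi])
E
```

```text
time: 6.5
tool_pos: [0.5634, 0.1041, 0.0779]
ee_rot: [3.14, 0.004, -3.138]
wrist_force: [0.5, 0.2, -0.3]
width: 0.0519
t 6.5 pos [0.5634 0.1041 0.0779] rpy [ 3.1403  0.0041 -3.1385] F [ 0.5  0.2 -0.3] w 0.0519
shift now-axes [ 0.029 -0.001 -0.005] target-axes [ 0.029 -0.001 -0.005] turn [0.015 0.047 0.036]
```

```bash
python3 -m inch '[{"grip":0,"dx":0.02,"dy":0,"dz":0,"rx":0,"ry":0.04,"rz":0},{"grip":0,"dx":0,"dy":0,"dz":0,"rx":0,"ry":0,"rz":0},{"grip":0,"dx":0,"dy":0,"dz":0,"rx":0,"ry":0,"rz":0},{"grip":0,"dx":0,"dy":0,"dz":0,"rx":0,"ry":0,"rz":0},{"grip":0,"dx":0,"dy":0,"dz":0,"rx":0,"ry":0,"rz":0},{"grip":0,"dx":0,"dy":0,"dz":0,"rx":0,"ry":0,"rz":0}]'
python3 - <<'E'
from h import *
go([.5627,.1041,.078],[np.pi,0,np.pi])
w=snap('wrist')
im=cv2.cvtColor(w['frame'],cv2.COLOR_RGB2BGR)
cv2.imwrite('pics/w4c.png',cv2.resize(im[180:330,180:380],None,fx=3,fy=3,interpolation=cv2.INTER_CUBIC))
E
```

```text
time: 7.25
tool_pos: [0.5636, 0.1042, 0.0788]
ee_rot: [3.14, 0.002, -3.139]
wrist_force: [-0.5, 0.3, -0.9]
width: 0.0173
t 7.25 pos [0.5636 0.1042 0.0788] rpy [ 3.1401e+00  2.2000e-03 -3.1385e+00] F [-0.5  0.3 -0.9] w 0.0173
shift now-axes [ 0.035 -0.002  0.033] target-axes [ 0.034 -0.002  0.033] turn [0.017 0.025 0.035]
```

View pics/w4c.png

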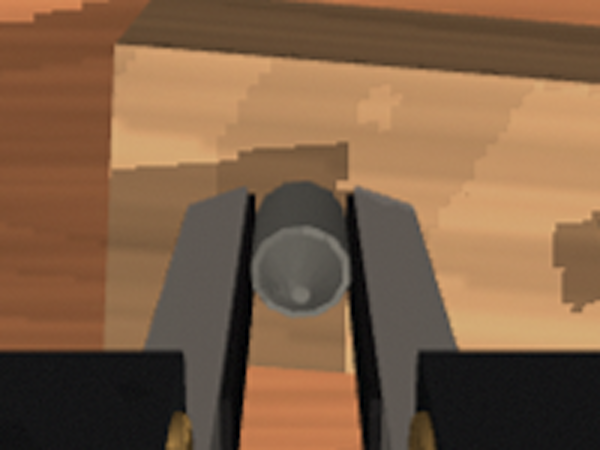

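```bash
python3 -m inch '[{"grip":0,"dx":0,"dy":0,"dz":-0.4,"rx":0,"ry":0,"rz":0},{"grip":0,"dx":0,"dy":0,"dz":-0.6,"rx":0,"ry":0,"rz":0},{"grip":0,"dx":0,"dy":0,"dz":-0.8,"rx":0,"ry":0,"rz":0},{"grip":0,"dx":0,"dy":0,"dz":-0.8,"rx":0,"ry":0,"rz":0},{"grip":0,"dx":0,"dy":0,"dz":-1,"rx":0,"ry":0,"rz":0},{"grip":0,"dx":0,"dy":0,"dz":-1,"rx":0,"ry":0,"rz":0},{"grip":0,"dx":0,"dy":0,"dz":-1,"rx":0,"ry":0,"rz":0},{"grip":0,"dx":0,"dy":0,"dz":-1,"rx":0,"ry":0,"rz":0},{"grip":0,"dx":0,"dy":0,"dz":-0.2,"rx":0,"ry":0,"rz":0},{"grip":0,"dx":0,"dy":0,"dz":0,"rx":0,"ry":0,"rz":0}]'
python3 - <<'E'
from h import *
go([.578,-.2195,.245],[np.pi,0,np.pi])
w=snap('side')
im=cv2.cvtColor(w['frame'],cv2.COLOR_RGB2BGR)
cv2.imwrite('pics/s4c.png',cv2.resize(im[80:260,150:330],None,fx=3,fy=3,interpolation=cv2.INTER_CUBIC))
E
```

```text
time: 8.55
tool_pos: [0.5632, 0.1039, 0.2637]
ee_rot: [3.139, 0.01, -3.138]
wrist_force: [0.4, -1.1, -1.4]
width: 0.0175
t 8.55 pos [0.5632 0.1039 0.2637] rpy [ 3.1394  0.0105 -3.1384] F [ 0.4 -1.1 -1.4] w 0.0175
shift now-axes [ -0.541 -12.941   0.726] target-axes [ -0.59  -12.937   0.748] turn [0.025 0.12  0.037]
```

View pics/s4c.png

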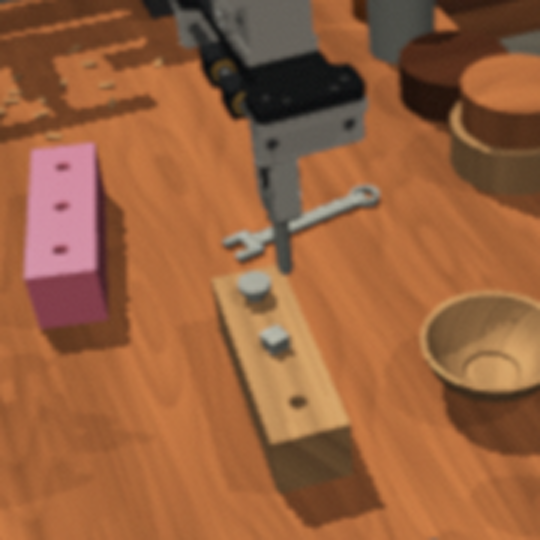

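The cutter is out of its hole and hanging upright in the jaws, and the other two cutters haven't moved. Next I'll carry it over to the rack.

```bash
python3 -m inch '[{"grip":0,"dx":-0.05,"dy":-0.6,"dz":0,"rx":0,"ry":0.05,"rz":0.03},{"grip":0,"dx":-0.05,"dy":-1,"dz":0,"rx":0,"ry":0.04,"rz":0},{"grip":0,"dx":-0.05,"dy":-1,"dz":0,"rx":0,"ry":0,"rz":0},{"grip":0,"dx":-0.05,"dy":-1,"dz":0,"rx":0,"ry":0,"rz":0},{"grip":0,"dx":-0.05,"dy":-1,"dz":0,"rx":0,"ry":0,"rz":0},{"grip":0,"dx":-0.05,"dy":-1,"dz":0,"rx":0,"ry":0,"rz":0},{"grip":0,"dx":-0.05,"dy":-1,"dz":0,"rx":0,"ry":0,"rz":0},{"grip":0,"dx":-0.05,"dy":-1,"dz":0,"rx":0,"ry":0,"rz":0},{"grip":0,"dx":-0.05,"dy":-1,"dz":0,"rx":0,"ry":0,"rz":0},{"grip":0,"dx":-0.05,"dy":-1,"dz":0,"rx":0,"ry":0,"rz":0},{"grip":0,"dx":0,"dy":-0.7,"dz":0,"rx":0,"ry":0,"rz":0},{"grip":0,"dx":0,"dy":-0.2,"dz":0,"rx":0,"ry":0,"rz":0}]'
python3 - <<'E'
from h import *
go([.578,-.2195,.245],[np.pi,0,np.pi])
E
```

```text
time: 10.1
tool_pos: [0.5686, -0.1766, 0.246]
ee_rot: [3.138, -0.029, 3.135]
wrist_force: [0.3, 0.3, -1.4]
width: 0.0171
t 10.1 pos [ 0.5686 -0.1766  0.246 ] rpy [ 3.1379 -0.0287  3.1353] F [ 0.3  0.3 -1.4] w 0.0171
shift now-axes [-0.386 -1.712  0.023] target-axes [-0.375 -1.714  0.041] turn [ 0.043 -0.329 -0.073]
```

```bash
python3 -m inch '[{"grip":0,"dx":-0.15,"dy":-0.6,"dz":0,"rx":0.04,"ry":-0.3,"rz":-0.07},{"grip":0,"dx":-0.15,"dy":-0.6,"dz":0,"rx":0,"ry":0,"rz":0},{"grip":0,"dx":-0.08,"dy":-0.4,"dz":0,"rx":0,"ry":0,"rz":0},{"grip":0,"dx":0,"dy":0,"dz":0,"rx":0,"ry":0,"rz":0},{"grip":0,"dx":0,"dy":0,"dz":0,"rx":0,"ry":0,"rz":0}]'
python3 - <<'E'
from h import *
go([.578,-.2195,.245],[np.pi,0,np.pi])
w=snap('wrist','w5.png')
go([.578,-.2195,.245],[np.pi,0,np.pi])
print(proj(w,[[.578,-.2195,.135]]))
E
```

```text
time: 10.72
tool_pos: [0.5788, -0.2183, 0.2457]
ee_rot: [3.141, -0.001, -3.14]
wrist_force: [-0.8, 0.9, -1.1]
width: 0.0172
t 10.725 pos [ 0.5788 -0.2183  0.2457] rpy [ 3.1406e+00 -9.0000e-04 -3.1399e+00] F [-0.8  0.9 -1.1] w 0.0172
shift now-axes [ 0.033 -0.046  0.027] target-axes [ 0.033 -0.046  0.027] turn [ 0.011 -0.01   0.019]
t 10.775 pos [ 0.5788 -0.2183  0.2456] rpy [ 3.1408e+00 -9.0000e-04 -3.1398e+00] F [-0.5 -0.3 -0.8] w 0.0172
shift now-axes [ 0.033 -0.049  0.026] target-axes [ 0.033 -0.049  0.026] turn [ 0.009 -0.01   0.02 ]
[[278.79119506 211.14135349]]
```

View pics/w5.png

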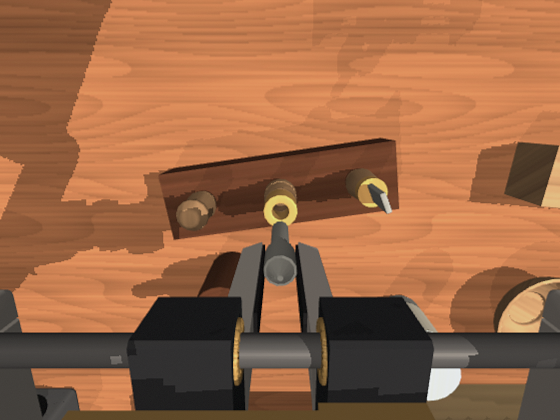

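Run:
```python
from h import *
im=cv2.imread('pics/w5.png')
cv2.imwrite('pics/w5c.png',cv2.resize(im[170:300,230:330],None,fx=6,fy=4.6,interpolation=cv2.INTER_CUBIC) if 0 else cv2.resize(im[170:290,235:325],None,fx=5,fy=5,interpolation=cv2.INTER_CUBIC))
w=cams.snapshot('wrist')
print(RT(w)[1])
s=snap('side');i2=cv2.cvtColor(s['frame'],cv2.COLOR_RGB2BGR)
cv2.imwrite('pics/s5c.png',cv2.resize(i2[180:340,260:380],None,fx=3.7,fy=3.7,interpolation=cv2.INTER_CUBIC))
o=robot.get_obs();R=Ro.from_euler('xyz',o['ee_rot'])
print('axis foot/shoulder/rim/tip',proj(w,[o['tool_pos']+R.apply([0,0,d]) for d in (.0668,.0168,-.0062,-.0142)]), proj(s,[o['tool_pos']+R.apply([0,0,d]) for d in (.0668,.0168)]))
print('mouth w/s',proj(w,[[.578,-.219,.135]]),proj(s,[[.578,-.219,.135]]))
```

```text
[ 0.50226387 -0.2186606   0.41038511]
axis foot/shoulder/rim/tip [[280.475478   228.03357428]
 [280.57605841 254.90779338]
 [280.64114721 272.29896116]
 [280.66788038 279.44183422]] [[320.5997518  288.11250045]
 [322.59564336 270.38370642]]
mouth w/s [[279.34659042 211.1599744 ]] [[318.92882095 302.72125589]]
```

View pics/w5c.png

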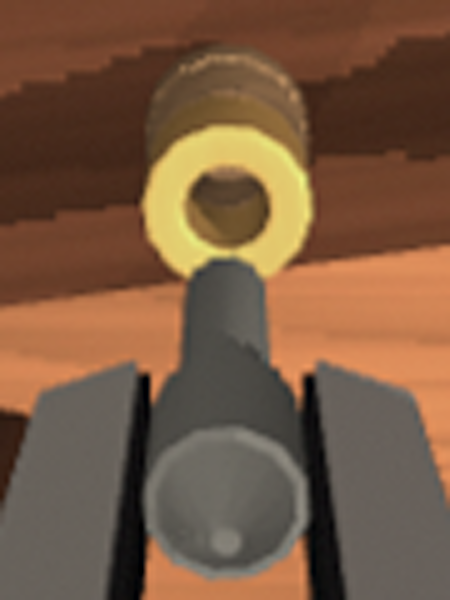

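View pics/s5c.png

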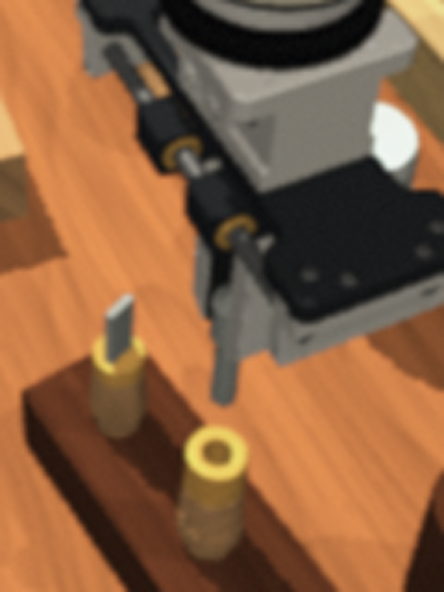

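In the wrist view the mouth centre is at (280.6,211.3) and the cutter axis column is 280.6, so they line up. I'll go down to just above the mouth and check again.

```bash
python3 -m inch '[{"grip":0,"dx":0,"dy":0,"dz":0.5,"rx":0,"ry":0,"rz":0},{"grip":0,"dx":0,"dy":0,"dz":0.6,"rx":0,"ry":0,"rz":0},{"grip":0,"dx":0,"dy":0,"dz":0.3,"rx":0,"ry":0,"rz":0},{"grip":0,"dx":0,"dy":0,"dz":0,"rx":0,"ry":0,"rz":0},{"grip":0,"dx":0,"dy":0,"dz":0,"rx":0,"ry":0,"rz":0}]'
python3 - <<'E'
from h import *
go([.5785,-.2182,.1518],[np.pi,0,np.pi])
w=cams.snapshot('wrist');im=cv2.cvtColor(w['frame'],cv2.COLOR_RGB2BGR)
a=cv2.resize(im[170:290,235:325],None,fx=4.5,fy=4.5,interpolation=cv2.INTER_CUBIC)
s=snap('side');i2=cv2.cvtColor(s['frame'],cv2.COLOR_RGB2BGR)
b=cv2.resize(i2[260:350,290:350],None,fx=6,fy=6,interpolation=cv2.INTER_CUBIC)
cv2.imwrite('pics/c6.png',np.hstack([a,b]))
o=robot.get_obs();R=Ro.from_euler('xyz',o['ee_rot'])
print('axis',proj(w,[o['tool_pos']+R.apply([-0,0,d]) for d in (.0668,-.0142)]))
print('mouth',proj(w,[[.578,-.2185,.135]]))
E
```

```text
time: 11.5
tool_pos: [0.5782, -0.217, 0.2069]
ee_rot: [3.14, -0.003, -3.139]
wrist_force: [0.0, 0.7, -1.3]
width: 0.0171
t 11.5 pos [ 0.5782 -0.217   0.2069] rpy [ 3.1396e+00 -3.0000e-03 -3.1385e+00] F [ 0.   0.7 -1.3] w 0.0171
shift now-axes [-0.02  -0.053  2.204] target-axes [-0.014 -0.049  2.204] turn [ 0.022 -0.035  0.035]
axis [[280.14434195 228.32611518]
 [280.20291271 279.86723683]]
mouth [[278.03622442 225.99206084]]
```

View pics/c6.png

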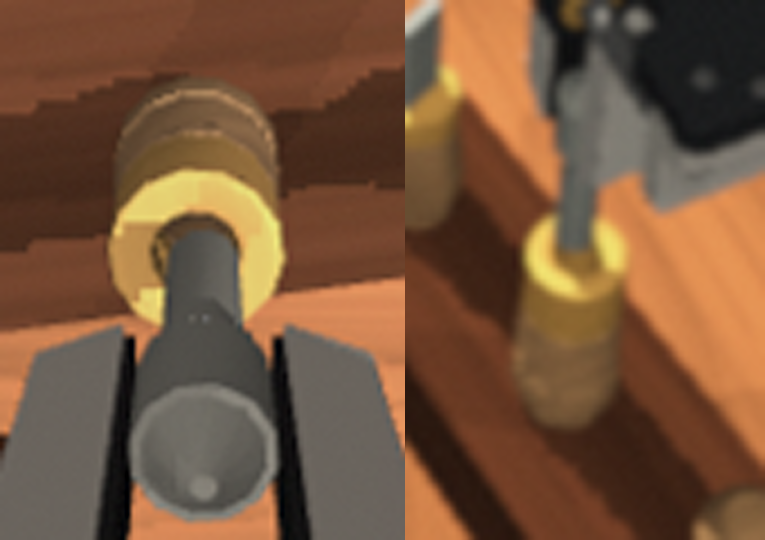

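```bash
python3 -m inch '[{"grip":0,"dx":-0.01,"dy":-0.045,"dz":0,"rx":0.02,"ry":-0.03,"rz":0},{"grip":0,"dx":0,"dy":0,"dz":0.15,"rx":0,"ry":0,"rz":0},{"grip":0,"dx":0,"dy":0,"dz":0.2,"rx":0,"ry":0,"rz":0},{"grip":0,"dx":0,"dy":0,"dz":0.2,"rx":0,"ry":0,"rz":0},{"grip":0,"dx":0,"dy":0,"dz":0,"rx":0,"ry":0,"rz":0}]'
python3 - <<'E'
from h import *
go([.5785,-.2182,.1518],[np.pi,0,np.pi])
w=cams.snapshot('wrist');im=cv2.cvtColor(w['frame'],cv2.COLOR_RGB2BGR)
a=cv2.resize(im[170:290,235:325],None,fx=4.5,fy=4.5,interpolation=cv2.INTER_CUBIC)
s=snap('side');i2=cv2.cvtColor(s['frame'],cv2.COLOR_RGB2BGR)
b=cv2.resize(i2[260:350,290:350],None,fx=6,fy=6,interpolation=cv2.INTER_CUBIC)
cv2.imwrite('pics/c7.png',np.hstack([a,b]))
E
```

```text
time: 12.22
tool_pos: [0.5788, -0.2185, 0.1933]
ee_rot: [-3.141, 0.001, -3.139]
wrist_force: [-1.4, 0.4, -0.3]
width: 0.0176
t 12.225 pos [ 0.5788 -0.2185  0.1933] rpy [-3.1408e+00  1.5000e-03 -3.1387e+00] F [-1.4  0.4 -0.3] w 0.0176
shift now-axes [0.015 0.013 1.659] target-axes [0.012 0.012 1.659] turn [-0.009  0.017  0.033]
```

View pics/c7.png

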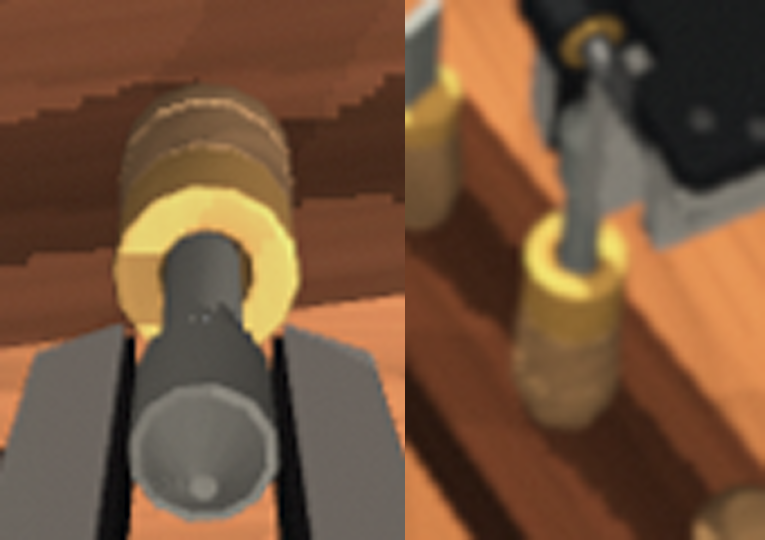

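The foot is about 8 mm inside the bore with almost no force. I'll continue down.

```bash
python3 -m inch '[{"grip":0,"dx":0.01,"dy":0.01,"dz":0.25,"rx":0,"ry":0.02,"rz":0},{"grip":0,"dx":0,"dy":0,"dz":0.25,"rx":0,"ry":0,"rz":0},{"grip":0,"dx":0,"dy":0,"dz":0.25,"rx":0,"ry":0,"rz":0},{"grip":0,"dx":0,"dy":0,"dz":0.25,"rx":0,"ry":0,"rz":0},{"grip":0,"dx":0,"dy":0,"dz":0.15,"rx":0,"ry":0,"rz":0},{"grip":0,"dx":0,"dy":0,"dz":0,"rx":0,"ry":0,"rz":0}]'
python3 - <<'E'
from h import *
go([.5785,-.2182,.1518],[np.pi,0,np.pi])
E
```

```text
time: 13.08
tool_pos: [0.5787, -0.2183, 0.1628]
ee_rot: [-3.141, -0.0, -3.139]
wrist_force: [0.6, 0.5, -0.4]
width: 0.0172
t 13.075 pos [ 0.5787 -0.2183  0.1628] rpy [-3.1407 -0.     -3.1386] F [ 0.6  0.5 -0.4] w 0.0172
shift now-axes [0.008 0.003 0.439] target-axes [0.008 0.003 0.439] turn [-0.01  -0.     0.034]
```

```bash
python3 -m inch '[{"grip":0,"dx":0,"dy":0,"dz":0.2,"rx":0,"ry":0,"rz":0},{"grip":0,"dx":0,"dy":0,"dz":0.15,"rx":0,"ry":0,"rz":0},{"grip":0,"dx":0,"dy":0,"dz":0.08,"rx":0,"ry":0,"rz":0},{"grip":0,"dx":0,"dy":0,"dz":0,"rx":0,"ry":0,"rz":0}]'
python3 - <<'E'
from h import *
go([.5785,-.2182,.1518],[np.pi,0,np.pi])
E
```

```text
time: 13.58
tool_pos: [0.579, -0.2185, 0.1519]
ee_rot: [-3.14, 0.001, -3.139]
wrist_force: [-0.8, -0.1, -0.1]
width: 0.0171
t 13.575 pos [ 0.579  -0.2185  0.1519] rpy [-3.1401e+00  1.1000e-03 -3.1386e+00] F [-0.8 -0.1 -0.1] w 0.0171
shift now-axes [0.021 0.01  0.005] target-axes [0.022 0.01  0.005] turn [-0.017  0.013  0.034]
```

```bash
python3 -m inch '[{"grip":0,"dx":0,"dy":0,"dz":0.06,"rx":0,"ry":0,"rz":0},{"grip":0,"dx":0,"dy":0,"dz":0.04,"rx":0,"ry":0,"rz":0}]'
python3 -c "
from h import *
go([.5785,-.2182,.1518],[np.pi,0,np.pi])"
python3 -m inch '[{"grip":0,"dx":0,"dy":0,"dz":0.04,"rx":0,"ry":0,"rz":0},{"grip":0,"dx":0,"dy":0,"dz":0.03,"rx":0,"ry":0,"rz":0}]'
python3 - <<'E'
from h import *
go([.5785,-.2182,.1518],[np.pi,0,np.pi])
s=snap('side');i2=cv2.cvtColor(s['frame'],cv2.COLOR_RGB2BGR)
b=cv2.resize(i2[260:350,270:370],None,fx=6,fy=6,interpolation=cv2.INTER_CUBIC)
cv2.imwrite('pics/c8.png',b)
E
```

```text
time: 13.82
tool_pos: [0.58, -0.2189, 0.1518]
ee_rot: [-3.138, 0.005, -3.139]
wrist_force: [-0.5, 0.7, 3.5]
width: 0.0175
t 13.825 pos [ 0.58   -0.2189  0.1518] rpy [-3.1384  0.0048 -3.1386] F [-0.5  0.7  3.5] w 0.0175
shift now-axes [0.06  0.028 0.   ] target-axes [0.06  0.028 0.001] turn [-0.037  0.055  0.034]
time: 14.08
tool_pos: [0.5806, -0.2192, 0.1518]
ee_rot: [-3.137, 0.007, -3.139]
wrist_force: [-0.5, 0.7, 3.9]
width: 0.017
t 14.075 pos [ 0.5806 -0.2192  0.1518] rpy [-3.1371  0.0074 -3.1385] F [-0.5  0.7  3.9] w 0.017
shift now-axes [ 0.084  0.039 -0.   ] target-axes [0.085 0.038 0.001] turn [-0.051  0.084  0.035]
```

View pics/c8.png

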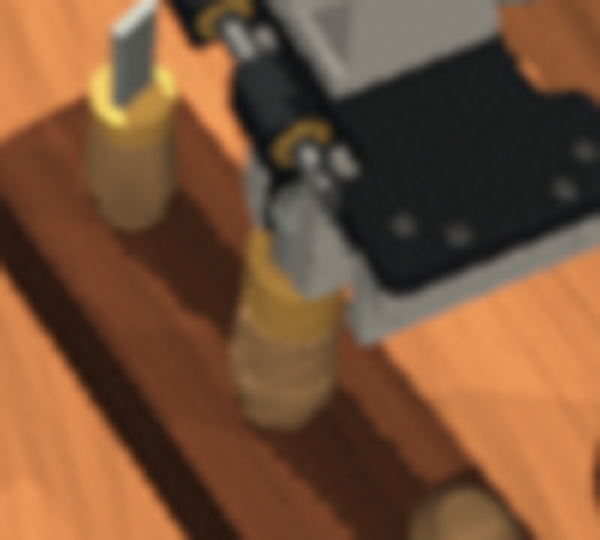

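Contact comes at z = 0.1518, which is where the shoulder should meet the mouth, at about 4 N. I'll release and look.

```bash
python3 -m inch '[{"grip":0.55,"dx":0.03,"dy":0.02,"dz":-0.02,"rx":-0.05,"ry":0.08,"rz":0.03},{"grip":0.55,"dx":0,"dy":0,"dz":0,"rx":0,"ry":0,"rz":0},{"grip":0.55,"dx":0,"dy":0,"dz":0,"rx":0,"ry":0,"rz":0},{"grip":0.55,"dx":0,"dy":0,"dz":0,"rx":0,"ry":0,"rz":0}]'
python3 - <<'E'
from h import *
go([.579,-.2185,.110],[np.pi,0,np.pi])
w=cams.snapshot('wrist');im=cv2.cvtColor(w['frame'],cv2.COLOR_RGB2BGR)
a=cv2.resize(im[170:290,200:360],None,fx=3,fy=3,interpolation=cv2.INTER_CUBIC)
s=snap('side');i2=cv2.cvtColor(s['frame'],cv2.COLOR_RGB2BGR)
b=cv2.resize(i2[250:340,290:350],None,fx=4,fy=4,interpolation=cv2.INTER_CUBIC)
cv2.imwrite('pics/c9.png',np.hstack([a,b]))
o=robot.get_obs();R=Ro.from_euler('xyz',o['ee_rot'])
print('tip if at TCP axis',proj(w,[[.579,-.2185,.166],[.579,-.2185,.135]]))
E
```

```text
time: 14.62
tool_pos: [0.5787, -0.2181, 0.1489]
ee_rot: [3.139, -0.005, -3.141]
wrist_force: [-0.3, 1.1, -0.6]
width: 0.0507
t 14.625 pos [ 0.5787 -0.2181  0.1489] rpy [ 3.1391 -0.0048 -3.1414] F [-0.3  1.1 -0.6] w 0.0507
shift now-axes [-0.021 -0.018  1.556] target-axes [-0.013 -0.014  1.556] turn [ 0.028 -0.056  0.002]
tip if at TCP axis [[279.75077899 282.65022788]
 [279.67505753 257.5192385 ]]
```

View pics/c9.png

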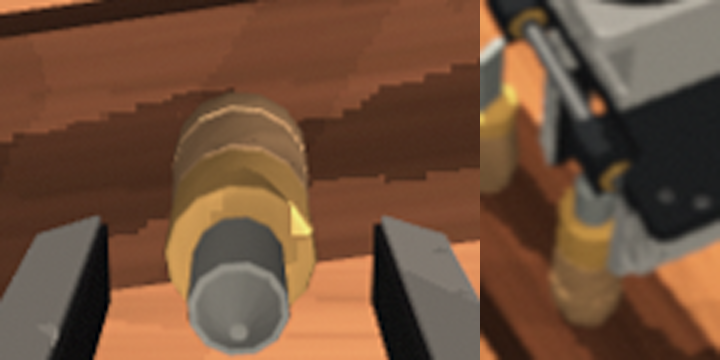

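The head sits on the sleeve with no shank showing. Next I'll lower to the sleeve, with the grasp point at about z = 0.114.

```bash
python3 -m inch '[{"grip":0.55,"dx":0.02,"dy":0,"dz":0.4,"rx":0.02,"ry":-0.05,"rz":0},{"grip":0.55,"dx":0,"dy":0,"dz":0.5,"rx":0,"ry":0,"rz":0},{"grip":0.55,"dx":0,"dy":0,"dz":0.45,"rx":0,"ry":0,"rz":0},{"grip":0.55,"dx":0,"dy":0,"dz":0.15,"rx":0,"ry":0,"rz":0},{"grip":0.55,"dx":0,"dy":0,"dz":0,"rx":0,"ry":0,"rz":0}]'
python3 - <<'E'
from h import *
go([.5783,-.2183,.109],[np.pi,0,np.pi])
E
```

```text
time: 15.35
tool_pos: [0.5773, -0.2178, 0.1075]
ee_rot: [3.14, -0.002, -3.141]
wrist_force: [-0.8, -0.0, -0.8]
width: 0.0514
t 15.35 pos [ 0.5773 -0.2178  0.1075] rpy [ 3.1401e+00 -2.2000e-03 -3.1414e+00] F [-0.8 -0.  -0.8] w 0.0514
shift now-axes [-0.038 -0.021 -0.061] target-axes [-0.038 -0.022 -0.061] turn [ 0.017 -0.025  0.002]
```

```bash
python3 -m inch '[{"grip":0,"dx":-0.04,"dy":-0.02,"dz":-0.05,"rx":0.02,"ry":-0.02,"rz":0},{"grip":0,"dx":0,"dy":0,"dz":0,"rx":0,"ry":0,"rz":0},{"grip":0,"dx":0,"dy":0,"dz":0,"rx":0,"ry":0,"rz":0},{"grip":0,"dx":0,"dy":0,"dz":0,"rx":0,"ry":0,"rz":0},{"grip":0,"dx":0,"dy":0,"dz":0,"rx":0,"ry":0,"rz":0},{"grip":0,"dx":0,"dy":0,"dz":0,"rx":0,"ry":0,"rz":0}]'
python3 - <<'E'
from h import *
go([.5783,-.2183,.109],[np.pi,0,np.pi])
print(robot.get_obs()['joint_positions'])
w=cams.snapshot('wrist');im=cv2.cvtColor(w['frame'],cv2.COLOR_RGB2BGR)
a=cv2.resize(im[170:330,180:380],None,fx=3,fy=3,interpolation=cv2.INTER_CUBIC)
cv2.imwrite('pics/c10.png',a)
E
```

```text
time: 16.1
tool_pos: [0.579, -0.2185, 0.1097]
ee_rot: [-3.141, 0.001, -3.141]
wrist_force: [1.0, -0.2, -1.4]
width: 0.03
t 16.1 pos [ 0.579  -0.2185  0.1097] rpy [-3.1405e+00  1.2000e-03 -3.1414e+00] F [ 1.  -0.2 -1.4] w 0.03
shift now-axes [0.026 0.007 0.027] target-axes [0.026 0.007 0.027] turn [-0.012  0.014  0.003]
[-4.52221607e-01  2.81615383e-01  1.36364719e+00 -4.01809494e-04
  1.49476318e+00 -2.02321924e+00]
```

View pics/c10.png

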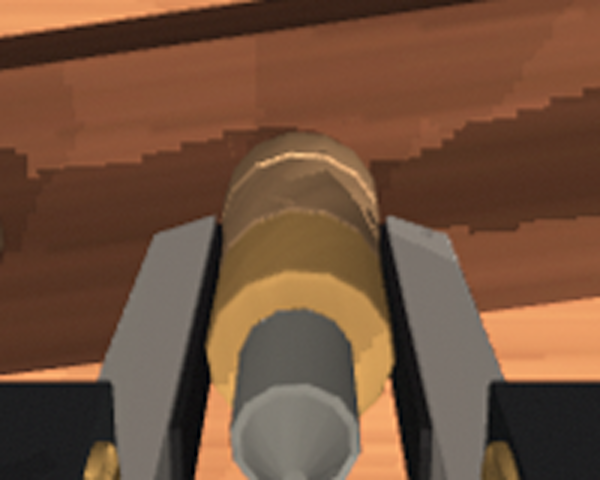

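Width reads 30.0 mm, so the jaws are square on the sleeve. Now I'll draw it straight up.

```bash
python3 -m inch '[{"grip":0,"dx":0,"dy":0,"dz":-0.3,"rx":0,"ry":0,"rz":0},{"grip":0,"dx":0,"dy":0,"dz":-0.4,"rx":0,"ry":0,"rz":0},{"grip":0,"dx":0,"dy":0,"dz":-0.5,"rx":0,"ry":0,"rz":0},{"grip":0,"dx":0,"dy":0,"dz":-0.6,"rx":0,"ry":0,"rz":0},{"grip":0,"dx":0,"dy":0,"dz":-0.7,"rx":0,"ry":0,"rz":0},{"grip":0,"dx":0,"dy":0,"dz":-0.8,"rx":0,"ry":0,"rz":0},{"grip":0,"dx":0,"dy":0,"dz":-0.8,"rx":0,"ry":0,"rz":0},{"grip":0,"dx":0,"dy":0,"dz":-0.8,"rx":0,"ry":0,"rz":0},{"grip":0,"dx":0,"dy":0,"dz":-0.8,"rx":0,"ry":0,"rz":0},{"grip":0,"dx":0,"dy":0,"dz":-0.8,"rx":0,"ry":0,"rz":0},{"grip":0,"dx":0,"dy":0,"dz":-0.5,"rx":0,"ry":0,"rz":0},{"grip":0,"dx":0,"dy":0,"dz":0,"rx":0,"ry":0,"rz":0}]'
python3 - <<'E'
from h import *
go([.5783,-.2183,.36],[np.pi,0,np.pi])
print(robot.get_obs()['joint_positions'])
w=cams.snapshot('wrist');im=cv2.cvtColor(w['frame'],cv2.COLOR_RGB2BGR)
a=cv2.resize(im[130:330,180:380],None,fx=2,fy=2,interpolation=cv2.INTER_CUBIC)
s=snap('side');i2=cv2.cvtColor(s['frame'],cv2.COLOR_RGB2BGR)
b=cv2.resize(i2[160:360,220:400],None,fx=2,fy=2,interpolation=cv2.INTER_CUBIC)
cv2.imwrite('pics/c11.png',np.hstack([a,b]))
E
```

```text
time: 17.65
tool_pos: [0.5781, -0.2182, 0.3012]
ee_rot: [-3.138, 0.007, -3.142]
wrist_force: [0.2, 0.5, -2.3]
width: 0.0294
t 17.65 pos [ 0.5781 -0.2182  0.3012] rpy [-3.1376  0.0065 -3.1415] F [ 0.2  0.5 -2.3] w 0.0294
shift now-axes [-0.022 -0.015 -2.354] target-axes [-0.007 -0.005 -2.354] turn [-0.046  0.075  0.001]
[-4.52157105e-01  2.36657452e-01  1.03966524e+00 -7.96076414e-04
  1.85765344e+00 -2.02325876e+00]
```

View pics/c11.png

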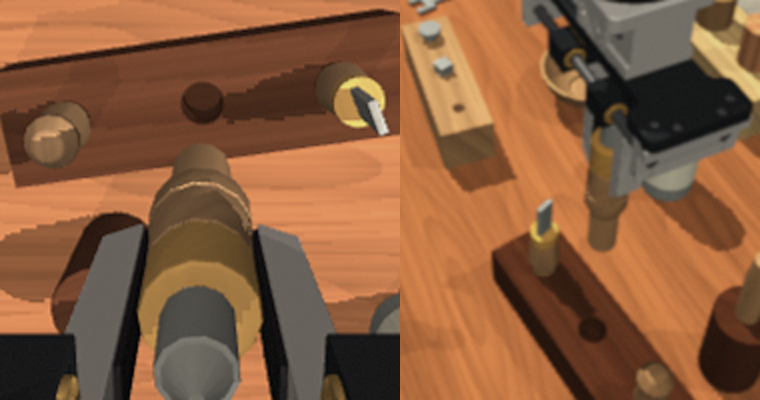

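The handle is out with the cutter in it, and the neighbours are undisturbed. I'll raise it a little more and start the lean in the arm's plane.

```bash
python3 -m inch '[{"grip":0,"dx":0,"dy":0,"dz":-0.8,"rx":0,"ry":0,"rz":0},{"grip":0,"dx":0,"dy":0,"dz":-0.8,"rx":0,"ry":0,"rz":0},{"grip":0,"dx":0,"dy":0,"dz":-0.6,"rx":0.2,"ry":-0.4,"rz":0},{"grip":0,"dx":0,"dy":0,"dz":0,"rx":0.43,"ry":-0.9,"rz":0},{"grip":0,"dx":0,"dy":0,"dz":0,"rx":0.43,"ry":-0.9,"rz":0},{"grip":0,"dx":0,"dy":0,"dz":0,"rx":0.43,"ry":-0.9,"rz":0},{"grip":0,"dx":0,"dy":0,"dz":0,"rx":0.43,"ry":-0.9,"rz":0},{"grip":0,"dx":0,"dy":0,"dz":0,"rx":0,"ry":0,"rz":0}]'
cat >> h.py <<'E'
def tilt():
    o=robot.get_obs();z=Ro.from_euler('xyz',o['ee_rot']).apply([0,0,1])
    print('t',round(o['time'],2),'pos',np.round(o['tool_pos'],4),'tilt deg',round(np.degrees(np.arccos(-z[2])),2),'az',round(np.degrees(np.arctan2(z[1],z[0])),1),'F',np.round(o['wrist_force'],1),'w',round(o['width'],4),'q',np.round(o['joint_positions'],3),'qd',np.abs(o['qvel']).max().round(4))
E
python3 -c "
from h import *
tilt()"
```

```text
time: 18.75
tool_pos: [0.5739, -0.216, 0.3461]
ee_rot: [-2.965, 0.349, -3.11]
wrist_force: [0.2, -0.4, -1.9]
width: 0.0296
t 18.75 pos [ 0.5739 -0.216   0.3461] tilt deg 22.29 az -25.7 F [ 0.2 -0.4 -1.9] w 0.0296 q [-4.530e-01 -5.300e-02  1.314e+00  2.000e-03  1.492e+00 -2.024e+00] qd 0.0214
```

```bash
python3 -m inch '[{"grip":0,"dx":0,"dy":0,"dz":0,"rx":0.43,"ry":-0.9,"rz":0},{"grip":0,"dx":0,"dy":0,"dz":0,"rx":0.43,"ry":-0.9,"rz":0},{"grip":0,"dx":0,"dy":0,"dz":0,"rx":0.43,"ry":-0.9,"rz":0},{"grip":0,"dx":0,"dy":0,"dz":0,"rx":0.43,"ry":-0.9,"rz":0},{"grip":0,"dx":0,"dy":0,"dz":0,"rx":0.2,"ry":-0.4,"rz":0},{"grip":0,"dx":0,"dy":0,"dz":0,"rx":0,"ry":0,"rz":0},{"grip":0,"dx":0,"dy":0,"dz":0,"rx":0,"ry":0,"rz":0}]'
python3 - <<'E'
from h import *
tilt()
w=cams.snapshot('wrist');im=cv2.cvtColor(w['frame'],cv2.COLOR_RGB2BGR)
a=cv2.resize(im[130:330,180:380],None,fx=2,fy=2,interpolation=cv2.INTER_CUBIC)
s=snap('side');i2=cv2.cvtColor(s['frame'],cv2.COLOR_RGB2BGR)
b=cv2.resize(i2[60:360,200:420],None,fx=1.34,fy=1.34,interpolation=cv2.INTER_CUBIC)[:400]
cv2.imwrite('pics/c12.png',np.hstack([a,b]))
E
```

```text
time: 19.62
tool_pos: [0.5732, -0.2159, 0.3421]
ee_rot: [-2.742, 0.679, -2.999]
wrist_force: [-0.3, -0.5, -2.4]
width: 0.0297
t 19.62 pos [ 0.5732 -0.2159  0.3421] tilt deg 44.21 az -25.7 F [-0.3 -0.5 -2.4] w 0.0297 q [-0.456 -0.305  1.672  0.006  1.003 -2.028] qd 0.0119
```

View pics/c12.png

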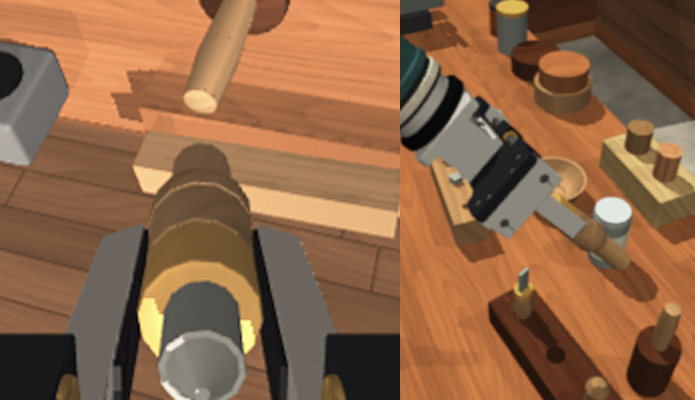

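The handle is leaning at 44° and hasn't slipped in the jaws. I'll settle it and make a final check.

```bash
python3 -m inch '[{"grip":0,"dx":0,"dy":0,"dz":0,"rx":0,"ry":0,"rz":0},{"grip":0,"dx":0,"dy":0,"dz":0,"rx":0,"ry":0,"rz":0},{"grip":0,"dx":0,"dy":0,"dz":0,"rx":0,"ry":0,"rz":0},{"grip":0,"dx":0,"dy":0,"dz":0,"rx":0,"ry":0,"rz":0}]'
python3 - <<'E'
from h import *
tilt()
t=snap('top','t13.png')
for i in range(6): w=snap('wrist','w13.png')
tilt()
o=robot.get_obs();R=Ro.from_euler('xyz',o['ee_rot'])
print('foot z',(o['tool_pos']+R.apply([0,0,.0997]))[2])
E
```

```text
time: 20.23
tool_pos: [0.574, -0.2164, 0.3427]
ee_rot: [-2.742, 0.679, -2.999]
wrist_force: [-0.2, 0.2, -3.4]
width: 0.0295
t 20.23 pos [ 0.574  -0.2164  0.3427] tilt deg 44.22 az -25.7 F [-0.2  0.2 -3.4] w 0.0295 q [-0.456 -0.303  1.669  0.006  1.003 -2.028] qd 0.002
t 20.57 pos [ 0.5739 -0.2164  0.3427] tilt deg 44.22 az -25.7 F [ 0.4  0.6 -2.5] w 0.0295 q [-0.456 -0.303  1.67   0.006  1.003 -2.028] qd 0.0019
foot z 0.27122544098161727
```

View pics/t13.png

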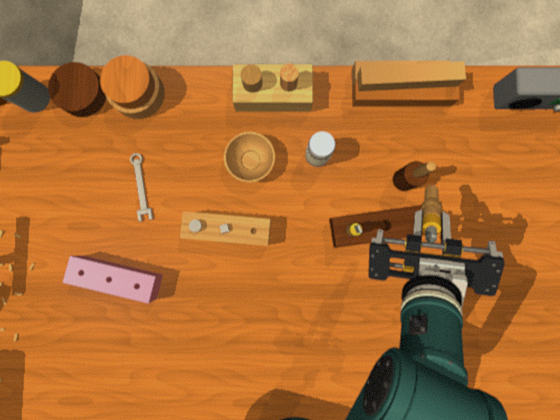

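View pics/w13.png

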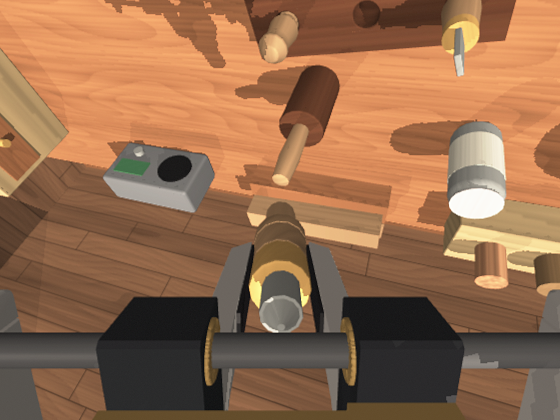

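The top view shows the cutter's hole in the block empty at (253,231). The disc (195,226), square (224,229), parting tool (356,229), mallet (411,176) and pink block are all where they started. The wrist view shows the awl still in the rack at (278,38) and the cutter head at (280,313), seated in the held handle. The pose is steady, so I'm handing in.

```bash
python3 -c "
from h import *
print(robot.close_job())"
```

```text
the job is handed in; nothing more can be done
None
```

The job is handed in after about 20.6 s: the cylindrical-headed cutter is in the bored handle, and the gripper is holding the handle by its brass sleeve at a slant.

- **Fitting the cutter:** I took it from the block and slid it in shank first while the handle stood in the rack. It stopped at the expected height for fully home, with about 4 N of push. Afterwards no shank showed between the head and the sleeve.
- **Final pose:** the handle leans 44.2° from upright with the cutter end uppermost. Its lowest part is about 0.26 m above the bench. The tool position changed by about 0.1 mm over the last third of a second.
- **Grip:** the jaws read 29.5 mm on the 30 mm sleeve, and the pictures before and after the lean showed no slip.
- **Everything else:** in the last pictures, all the other things in view stood where they started.
- **Discrepancies:** the cameras disagreed by about 1–2 mm on positions, so I aligned the cutter to the bore using the wrist view. No checks failed. My first move command was refused because each row needs every key, and nothing moved.

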